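# Clamp a paint tin with the ratchet lever and start the mixer

## Robot

A 6-joint arm with a two-finger parallel gripper is mounted at the origin on the work surface. World frame = base frame: x ahead of the robot, y to its left, z up, the work surface at z = 0. Lengths are in mm, angles in rad, forces in N, time in s.
With the tool pointing down it reaches from about 350 to 875 mm from the base axis. Payload 4.2 kg.
Tool frame: the origin (TCP) lies midway between the tips of the shut fingers; the grasp point (between the pads) lies 19 mm behind it (arm.tcp_to_grasp is the distance from the TCP to the grasp point, in mm); z points along the fingers, y is the line along which they close (so a half turn about z gives the same grasp; the last joint's range is limited). The gripper opens to 85 mm and grips with 20 to 120 N. Pads are 22 mm wide; open, the fingers measure 114 mm over their backs; the gripper's body (76 mm by 85 mm) begins 54 mm behind the grasp point. The pads swing forward as they close: fully open they stand 13 mm farther back than shut.
Start: joints at [1.529, 0.385, 0.008, 0, -1.194, -0.259], TCP at [185.145, 596.926, 231.312] pointing down, gripper open.
Joint ranges: [-3.14, 3.14], [-1.21, 2.06], [-1.07, 1.41], [-3.16, 2.05], [-2.99, -0.16], [-3.1, 3.1]. Speed limits (rad/s): [2.79, 2.79, 3.14, 3.14, 3.14, 3.14].

## Interface

Orientations are given as a unit quaternion [x, y, z, w].
In Python, from bench import arm, imaging, job, models gives the robot as it stands.
- The arm moves only by the tool arm_command, never from a script. Its argument "rows" is a list of rows, each an object with "grip": the opening, from 0 (shut) to 1 (fully open); "linear": the shift along the tool's x, y, z in mm, a list of three; "rot": the turn, a rotation vector about the tool's x, y, z in rad, a list of three. In form: [{"grip": grip, "linear": [tx, ty, tz], "rot": [rx, ry, rz]}, ...]. A call has 1 to 10 rows; each row is the pose to reach, as a shift and turn from the pose commanded when the call began, along the tool's axes at that moment; what a row does not reach only later rows make up. A row lasts 1/8 s, in which the tool goes at most 62.5 mm and 10.7 degrees, less where a joint would pass 70% of its speed; a pose out of reach is approached as far as the arm can. A call with a gripper value outside its range is refused whole. The fingers move at their own pace and stop on an object; the grip force is fixed at half the most. Time passes only in rows, so rows that repeat a pose let the fingers close. It gives the time, the measured TCP pose, the force, the opening and the grip force at its end, in the units of the state.
- arm.read_state(): the state, without advancing time (a new reading comes with each control period).
- imaging.get_image(name): name is "scene" or "top" or "wrist"; returns a dict with "frame" (384x512x3 uint8, red, green, blue), "fx", "fy", "cx", "cy" (pixels), "extrinsics" (4x4, takes a point from world to camera coordinates); the wrist camera has in their place "T_tool_cam" (4x4, takes a point from camera to tool coordinates, whose origin is the TCP and whose axes are the flange's). Camera axes: x right, y down, z forward; pixel columns grow to the right and rows downward; lengths in mm; the calibration is good to about 2 mm. A picture is of the moment at which its call begins: read the wrist's pose just before it. There is no depth.
- job.job_done(): hands the job in; it is judged then, once.
Trained networks look in a picture, given as the dict that the camera call returned (one of the last four; its "shot" number tells which), for a name from the list of things; names that differ only in an ending like _2 or _b are one class to them, and where a whole thing is asked for, a point or a joint stands for the part that bears it (a point fixed in the world has none). Each returns a list of dicts, best first, with "score" (0 to 1); they miss things now and then, are a little off and sometimes report something else, mostly with a low value. They report only what shows in the picture. A call takes as long as a camera call.
- models.spot_in(picture, query): "rect" ([left, top, right, bottom] in pixels, round what is visible of it).
- models.tip_of(picture, query): "pixel" ([column, row] in pixels: a listed point, or the origin of a listed thing).
The state is a dict: "clock": time; "joints": joint angles; "joint_vel": joint speeds; "joint_efforts": joint torques, N m; "position": TCP position; "ee_rot": TCP orientation; "contact_force": force on the tool from outside, world axes, zero at the start; "wrist_torque": the same for the moment, N m; "gripper_width": finger opening in mm; "grasp_force": force on a finger pad.
Only numpy, scipy, OpenCV 4.12 (cv2) and the standard library are available. Lean on these libraries where they do the work, as an engineer would, in place of code of your own. Each camera call takes 0.05 s, during which the arm holds its last target. There are 200 camera calls.

## Task

Clamp the paint tin for mixing: swing the red-knobbed ratchet lever back and forth between its two stop pins until the screw is fully tight on the tin, then leave the lever back against its right-hand stop, as seen from the robot. Only then tilt the tool to reach under the clear visor of the control box, press the green key until it gives, without forcing it, and let go. Leave the other tins and the blue case where they are.

Things in the scene. Friction and masses are not known exactly. Their poses are not given: they have to be found in the camera images.
- screw_axis (a point): Point on the upright axis of the clamp's screw, 245 mm above the bench; it does not turn with the lever. Its x points to the clamp's column (away from the robot), y left, z up. Clamp: blue C-frame on a grey base 200 x 150 mm that reaches 75 mm from the axis to -x and 125 mm to +x; beam top at 185 mm. Two steel stop pins, 58 mm from the axis, tops at 221 mm. The knob's top is the highest point.
- knob (a point): Centre of the grip of the red knob, 245 mm above the bench: an upright round post, 22 mm diameter, from 218 to 270 mm, fixed on the end of the level steel lever (upper face at 220 mm), 130 mm from the screw axis. It may turn in the fingers while the lever swings level about the screw axis.
- lever (a joint): Lever angle, rad: 0 = towards the clamp's -x; positive = clockwise from above, knob to +y (left). Stops at -0.55 (right) and 0.55 (left). The clockwise swing tightens the screw by a pawl with 0.22 rad tooth spacing, so up to 0.22 of a stroke is idle (3 to 5 N at the knob; stops dead when tight). The swing back clicks freely (under 2 N), leaving the screw. The lever stays where left.
- screw (a joint): Turn of the clamp screw, rad, growing clockwise from above = tighter. It starts loose between 0 and 0.5, lowers the rubber foot 4 mm per rad, meets the tin at about 1.9 and goes no further at 2.6 (fully tight). It holds by its own friction. A white mark on its dark head above the lever's hub shows the turn.
- pad: Black rubber foot, 60 mm diameter, 12 mm thick, under the clamp's screw; its origin is the centre of its underside, which starts 5 to 8 mm above the tin's lid.
- tin_center (a point): Centre of the paint tin in the clamp: white with a purple band, 90 mm diameter, 105 mm tall, loose, standing on the clamp's base (20 mm thick) under the rubber foot. z axis up along the tin.
- tin: The same paint tin in the clamp; origin at the centre of its underside. It is not to be handled.
- key_top (a point): Centre of the green key's face, 24 x 34 mm, 97 mm above the bench on the blue keypad of the white control box (160 wide, 150 deep, 146 high). Its z is the outward normal, 40 degrees from vertical towards the robot; x up the slope, y across. A level clear visor, underside 44 mm above this point, front edge (orange) 10 mm beyond it, blocks a vertical tool: come along the normal. Other keys: dummies.
- key (a joint): Travel of the green membrane key into the keypad, m: 0 = released, 0.002 = fully down. It starts to give at 3 N, is pressed (counts) at 0.0015 (about 7 N) and is fully down at 8 N; it springs back when let go.
- tin_a: Bystander: loose white paint tin with an orange band, 86 mm diameter, 100 mm tall; origin at the centre of its underside.
- tin_b: Bystander: loose white paint tin with a green band, 86 mm diameter, 120 mm tall; origin at the centre of its underside.
- case: Bystander: closed blue instrument case, 100 x 140 x 45 mm, lying flat; origin at the centre of its underside.

How it is judged:
By the outcome, as a careful person would: the job done as asked, in the order asked, and still so for the second after the job is handed in, with the robot touching nothing.
It also fails if it takes over 70 s, if anything falls off the work surface, if the arm or the gripper's body presses on something with over 40 N, if the wrist force passes 120 N, or if a joint passes its speed limit or range.

## Working session

There is one attempt and no reset: what is moved stays moved. The work goes in short steps, Python scripts to look and compute and a tool call to move; the robot and the scene stay as the last step left them, time stands still between calls to the robot, and variables do not carry over. Pictures are saved under pics/ and viewed, at most 11 in all, crops included, and the job is handed in when it is done.

Besides the shell and the picture viewer there is one more tool, called after "Emit:" as name([rows], argument=value, ...), one row to a line, values as JSON. arm_command: Moves the arm, as the interface text tells. Its arguments: {"type":"object","properties":{"rows":{"type":"array"}},"required":["rows"]}

```bash
mkdir -p pics; ls
cat > h.py <<'E'
import numpy as np, cv2
from scipy.spatial.transform import Rotation as R
from bench import arm, imaging, job, models
def ray(p,px):
    E=np.array(p["extrinsics"]); Rm,t=E[:3,:3],E[:3,3]
    d=Rm.T@np.array([(px[0]-p["cx"])/p["fx"],(px[1]-p["cy"])/p["fy"],1.0]); return -Rm.T@t,d
def atz(p,px,z):
    o,d=ray(p,px); return o+d*(z-o[2])/d[2]
def proj(p,X):
    E=np.array(p["extrinsics"]); c=E[:3,:3]@np.array(X)+E[:3,3]
    return [round(float(p["fx"]*c[0]/c[2]+p["cx"]),1),round(float(p["fy"]*c[1]/c[2]+p["cy"]),1)]
def tri(a,pa,b,pb):
    o1,d1=ray(a,pa);o2,d2=ray(b,pb)
    s=np.linalg.lstsq(np.stack([d1,-d2],1),o2-o1,rcond=None)[0]
    q1,q2=o1+d1*s[0],o2+d2*s[1]; return (q1+q2)/2,np.linalg.norm(q1-q2)
def save(p,n): cv2.imwrite(f"pics/{n}.png",p["frame"][:,:,::-1])
E
python3 - <<'E'
from h import *
np.set_printoptions(precision=1,suppress=True)
s=arm.read_state(); print(s)
P={n:imaging.get_image(n) for n in("scene","top")}
save({"frame":np.vstack([P["scene"]["frame"]])},"scene0");save(P["top"],"top0")
for q in["screw_axis","knob","tin_center","key_top","tin_a","tin_b","case","pad"]:
    r={}
    for n,p in P.items():
        l=models.tip_of(p,q); r[n]=l
        print(q,n,[(np.round(x["pixel"],1),round(x["score"],2)) for x in l[:3]])
    if r["scene"] and r["top"]: print("   tri",*tri(P["scene"],r["scene"][0]["pixel"],P["top"],r["top"][0]["pixel"]))
E
```

```text
pics
{'clock': 0.0, 'joints': array([ 1.5,  0.4,  0. , -0. , -1.2, -0.3]), 'joint_vel': array([-0., -0.,  0., -0., -0.,  0.]), 'joint_efforts': array([ -0. , -39.2,  18.8,   4.2,  -0. ,  -0. ]), 'position': array([185. , 596.4, 230.2]), 'ee_rot': array([ 1. , -0.1, -0. ,  0. ]), 'contact_force': array([ 0.5, -0.5,  0. ]), 'wrist_torque': array([-0., -0., -0.]), 'grasp_force': 0.0, 'gripper_width': 85.38376680150826}
screw_axis scene [(array([195.4, 286.2]), 0.89)]
screw_axis top [(array([405.6, 149.7]), 0.79)]
   tri [ 613.6 -237.   242.5] 0.7030119747164235
knob scene [(array([140.9, 226.4]), 0.72)]
knob top [(array([386.9, 220.4]), 0.69)]
   tri [ 490.3 -194.3  251.5] 3.8792280145491533
tin_center scene []
tin_center top []
key_top scene [(array([208.2, 331.8]), 0.38)]
key_top top [(array([159.6, 164.6]), 0.49)]
   tri [619.1 -71.9 332.4] 465.52731762810515
tin_a scene [(array([251.4, 233.4]), 0.89), (array([210.7, 330.4]), 0.66), (array([305.1, 254.6]), 0.64)]
tin_a top [(array([276.3, 137.9]), 0.82), (array([278.6, 191.9]), 0.78), (array([370.3, 177.8]), 0.63)]
   tri [643.1 -41.9 146.6] 78.70787944623422
tin_b scene [(array([251.4, 233.4]), 0.89), (array([210.7, 330.4]), 0.66), (array([305.1, 254.6]), 0.64)]
tin_b top [(array([276.3, 137.9]), 0.82), (array([278.6, 191.9]), 0.78), (array([370.3, 177.8]), 0.63)]
   tri [643.1 -41.9 146.6] 78.70787944623422
case scene [(array([198. , 206.4]), 0.81)]
case top [(array([275.3, 251.4]), 0.89)]
   tri [440.4  -2.4  17.2] 4.6634977302271015
pad scene []
pad top []
```

View pics/scene0.png

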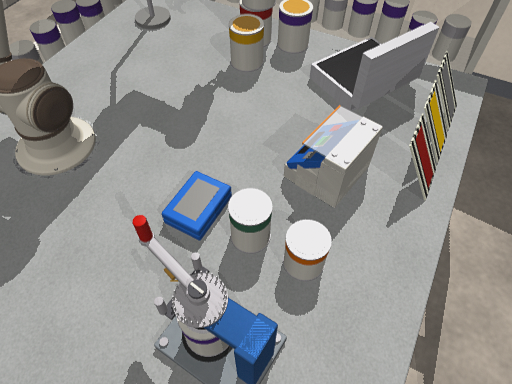

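View pics/top0.png

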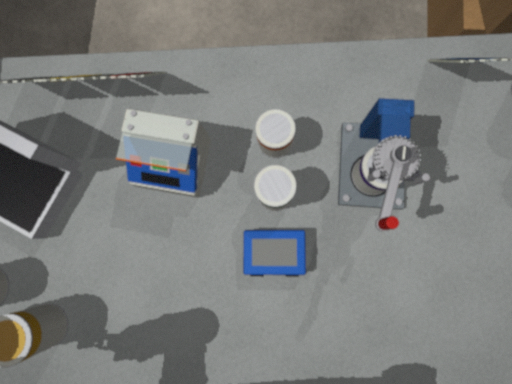

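The scene view shows the knob at (143,229), the hub at about (198,290) and the control box at (335,155). In the top view the knob is at (390,222), the hub at (403,153), and the green key under the visor at (160,165). I'll zoom in to get the clamp and box yaw.

Run:
```python
from h import *
np.set_printoptions(precision=1,suppress=True)
p=imaging.get_image("top"); f=p["frame"][:,:,::-1]
a=cv2.resize(f[90:240,330:440],None,fx=3.6,fy=3.6,interpolation=cv2.INTER_CUBIC)
b=cv2.resize(f[100:205,110:210],None,fx=4,fy=4,interpolation=cv2.INTER_CUBIC)
b=cv2.copyMakeBorder(b,0,a.shape[0]-b.shape[0],0,0,cv2.BORDER_CONSTANT)
cv2.imwrite("pics/zoom0.png",np.hstack([a,b])); print(a.shape,b.shape)
for q in((342,122),(340,206),(405,208)): print("base",q,atz(p,q,20))
for q in((128,186),(196,193)): print("front",q,atz(p,q,60))
print("key",atz(p,(159.6,164.6),97)," cam",ray(p,(0,0))[0])
s=imaging.get_image("scene")
for q in((160,301),(195.5,256)): print("pin top scene",q,atz(s,q,221))
print([ (models.spot_in(p,"key_top")[:2])])
```

```text
(540, 396, 3) (540, 400, 3)
base (342, 122) [ 742.  -173.6   20. ]
base (340, 206) [ 539.4 -157.5   20. ]
base (405, 208) [ 530.5 -305.8   20. ]
front (128, 186) [595.7 329.5  60. ]
front (196, 193) [574.6 171.9  60. ]
key [635.  244.6  97. ]  cam [461.7  -8.4 864.9]
pin top scene (160, 301) [ 572.6 -273.7  221. ]
pin top scene (195.5, 256) [ 579.9 -188.2  221. ]
[[{'rect': [150.2, 168.2, 170.8, 167.8], 'score': 0.39}]]
```

View pics/zoom0.png

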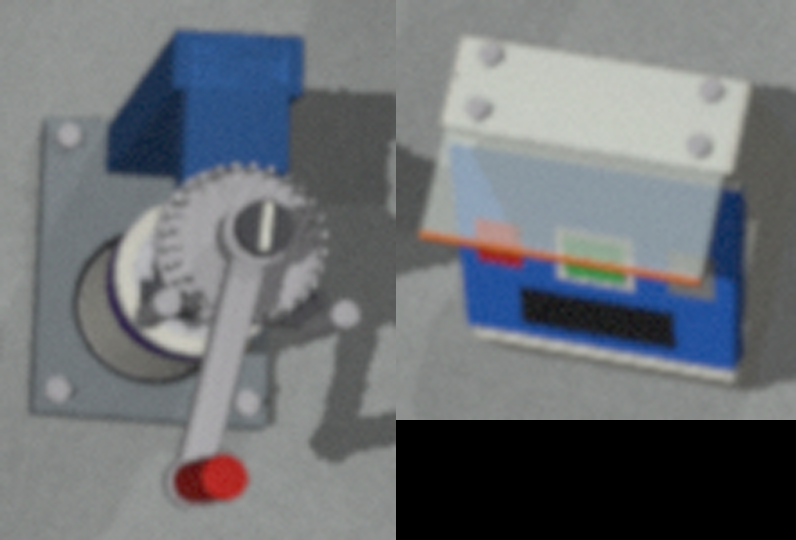

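The zoom shows the key at top-image pixel (160,164), just under the orange visor edge. The lever points slightly left of the clamp's -x. The estimates agree: axis (614,-237), knob 130 mm from it, clamp yaw about -0.07, box yaw about -0.13. Next I work out the moves.

```bash
cat >> h.py <<'E'
def lin(target,s=None):
    s=s or arm.read_state(); return R.from_quat(s["ee_rot"]).inv().apply(np.array(target)-s["position"])
def rotto(Rt,s=None):
    s=s or arm.read_state(); return (R.from_quat(s["ee_rot"]).inv()*Rt).as_rotvec()
E
python3 - <<'E'
from h import *
np.set_printoptions(precision=3,suppress=True)
print(R.from_quat(arm.read_state()["ee_rot"]).as_matrix())
for t in((430,200,330),(488,-195,330)): print(lin(t))
# tool down, y along tangent at world angle 0.3 
for yaw in(0,np.pi):
  Rt=R.from_euler('z',-0.07+yaw)*R.from_euler('x',np.pi); print(rotto(Rt), Rt.as_matrix()[:,1])
E
```

```text
[[ 0.955 -0.296  0.   ]
 [-0.296 -0.955  0.   ]
 [ 0.    -0.    -1.   ]]
[351.46  306.561 -98.686]
[523.886 666.642 -98.694]
[-0.    -0.    -0.231] [-0.07  -0.998  0.   ]
[-0.     0.     2.911] [0.07  0.998 0.   ]
```

Emit:
arm_command([
  {"grip":1,"linear":[0,0,-60],"rot":[0,0,0]},
  {"grip":1,"linear":[50,40,-98],"rot":[0,0,0]},
  {"grip":1,"linear":[100,80,-98],"rot":[0,0,0]},
  {"grip":1,"linear":[146,120,-98],"rot":[0,0,0]},
  {"grip":1,"linear":[192,162,-98],"rot":[0,0,0]},
  {"grip":1,"linear":[238,204,-98],"rot":[0,0,-0.1]},
  {"grip":1,"linear":[284,246,-98],"rot":[0,0,-0.15]},
  {"grip":1,"linear":[330,288,-98],"rot":[0,0,-0.23]},
  {"grip":1,"linear":[355,330,-98],"rot":[0,0,-0.23]},
  {"grip":1,"linear":[380,370,-98],"rot":[0,0,-0.23]},
])

```text
clock: 2.3
position: [438.8, 128.8, 329.5]
ee_rot: [0.999, -0.036, 0.0, -0.0]
contact_force: [-0.6, 0.3, -0.0]
gripper_width: 85.3
grasp_force: 0.0
```

Run:
```python
from h import *
np.set_printoptions(precision=3,suppress=True)
s=arm.read_state();print(s["clock"],s["position"],R.from_quat(s["ee_rot"]).as_matrix())
print(lin((488,-195,330)))
```

```text
2.3 [438.781 128.819 329.536] [[ 0.997 -0.072  0.001]
 [-0.072 -0.997  0.   ]
 [ 0.001 -0.    -1.   ]]
[ 72.314 319.455  -0.518]
```

Emit:
arm_command([
  {"grip":1,"linear":[14,60,0],"rot":[0,0,0]},
  {"grip":1,"linear":[28,120,0],"rot":[0,0,0]},
  {"grip":1,"linear":[42,180,0],"rot":[0,0,0]},
  {"grip":1,"linear":[54,240,0],"rot":[0,0,0]},
  {"grip":1,"linear":[66,295,0],"rot":[0,0,0]},
  {"grip":1,"linear":[72,319,0],"rot":[0,0,0]},
  {"grip":1,"linear":[72,319,0],"rot":[0,0,0]},
])

```text
clock: 3.18
position: [487.6, -193.9, 328.8]
ee_rot: [0.999, -0.037, -0.0, -0.0]
contact_force: [0.3, 1.0, 0.1]
gripper_width: 85.3
grasp_force: 0.0
```

```bash
cat >> h.py <<'E'
def wrist():
    s=arm.read_state(); p=imaging.get_image("wrist")
    T=np.eye(4);T[:3,:3]=R.from_quat(s["ee_rot"]).as_matrix();T[:3,3]=s["position"]
    p["extrinsics"]=np.linalg.inv(T@np.array(p["T_tool_cam"])); return p,s
E
python3 - <<'E'
from h import *
np.set_printoptions(precision=1,suppress=True)
p,s=wrist(); save(p,"w1"); print(s["position"])
l=models.tip_of(p,"knob"); print(l)
if l: print(atz(p,l[0]["pixel"],245))
l=models.tip_of(p,"screw_axis"); print(l)
if l: print(atz(p,l[0]["pixel"],245))
E
```

```text
[ 487.6 -193.9  328.8]
[{'pixel': [257.6, 195.4], 'score': 0.77}, {'pixel': [303.5, 40.7], 'score': 0.7}]
[ 491.  -193.8  245. ]
[{'pixel': [305.9, 41.0], 'score': 0.79}]
[ 611.3 -239.6  245. ]
```

View pics/w1.png

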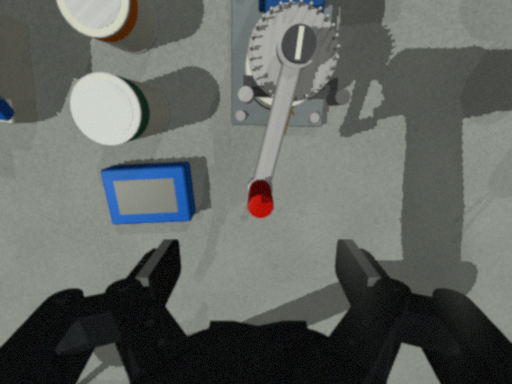

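The wrist view has the knob at (260,197) and the hub at (300,43), midway between the fingers. That gives knob (491,-194) and axis (612,-238), 129 mm apart. I'm descending and gripping.

Emit:
arm_command([
  {"grip":1,"linear":[3,0,40],"rot":[0,0,0]},
  {"grip":1,"linear":[3,0,75],"rot":[0,0,0]},
  {"grip":1,"linear":[3,0,98],"rot":[0,0,0]},
  {"grip":1,"linear":[3,0,98],"rot":[0,0,0]},
  {"grip":0,"linear":[3,0,98],"rot":[0,0,0]},
  {"grip":0,"linear":[3,0,98],"rot":[0,0,0]},
  {"grip":0,"linear":[3,0,98],"rot":[0,0,0]},
  {"grip":0,"linear":[3,0,98],"rot":[0,0,0]},
  {"grip":0,"linear":[3,0,98],"rot":[0,0,0]},
  {"grip":0,"linear":[3,0,98],"rot":[0,0,0]},
])

```text
clock: 4.58
position: [491.0, -192.7, 232.2]
ee_rot: [0.999, -0.035, 0.001, 0.0]
contact_force: [-1.7, 1.1, 5.4]
gripper_width: 20.8
grasp_force: 58.5
```

```bash
cat >> h.py <<'E'
AX=np.array([612.,-238.])
def knob(a): return AX+130*np.array([-np.cos(a),np.sin(a)])
def ang(p): d=np.array(p[:2])-AX; return np.arctan2(d[1],-d[0])
def arc(angs,z=None):
    s=arm.read_state()
    for a in angs: print(round(a,2),np.round(lin([*knob(a),s["position"][2] if z is None else z]),0))
E
python3 - <<'E'
from h import *
np.set_printoptions(precision=2,suppress=True)
s=arm.read_state();print(s["clock"],s["position"],s["gripper_width"],s["grasp_force"],s["contact_force"],ang(s["position"]),np.hypot(*(s["position"][:2]-AX)))
arc(np.linspace(.33,-.46,10))
E
```

```text
4.575 [ 490.99 -192.73  232.22] 20.761228300726547 58.46219480037689 [-1.67  1.06  5.44] 0.35798398499506306 129.20095832666487
0.33 [-2.  3. -0.]
0.24 [-4. 14.  0.]
0.15 [-6. 26.  0.]
0.07 [-6. 37.  0.]
-0.02 [-6. 49.  0.]
-0.11 [-4. 60.  0.]
-0.2 [-1. 71.  0.]
-0.28 [ 2. 82.  0.]
-0.37 [ 6. 92.  0.]
-0.46 [ 12. 102.   0.]
```

Emit:
arm_command([
  {"grip":0,"linear":[-2,3,0],"rot":[0,0,0]},
  {"grip":0,"linear":[-4,14,0],"rot":[0,0,0]},
  {"grip":0,"linear":[-6,26,0],"rot":[0,0,0]},
  {"grip":0,"linear":[-6,37,0],"rot":[0,0,0]},
  {"grip":0,"linear":[-6,49,0],"rot":[0,0,0]},
  {"grip":0,"linear":[-4,60,0],"rot":[0,0,0]},
  {"grip":0,"linear":[-1,71,0],"rot":[0,0,0]},
  {"grip":0,"linear":[2,82,0],"rot":[0,0,0]},
  {"grip":0,"linear":[6,92,0],"rot":[0,0,0]},
  {"grip":0,"linear":[6,92,0],"rot":[0,0,0]},
])

```text
clock: 5.82
position: [488.5, -285.6, 231.8]
ee_rot: [0.999, -0.036, -0.002, 0.0]
contact_force: [-4.4, -0.4, 8.0]
gripper_width: 20.5
grasp_force: 59.4
```

```bash
cat > st.py <<'E'
from h import *
import sys
np.set_printoptions(precision=2,suppress=True)
s=arm.read_state();print(s["clock"],s["position"],s["gripper_width"],s["grasp_force"],s["contact_force"],s["wrist_torque"],"ang",ang(s["position"]),np.hypot(*(s["position"][:2]-AX)))
if len(sys.argv)>1: arc(np.linspace(float(sys.argv[1]),float(sys.argv[2]),int(sys.argv[3])))
E
python3 st.py -.4 -.56 5
```

```text
5.825 [ 488.48 -285.6   231.83] 20.52909314503719 59.4146329164505 [-4.44 -0.42  7.98] [0.15 1.22 0.2 ] ang -0.3678263230631249 132.3723006266925
-0.4 [ 4.  3. -0.]
-0.44 [ 6.  7. -0.]
-0.48 [ 9. 12. -0.]
-0.52 [12. 16. -0.]
-0.56 [15. 20. -0.]
```

Emit:
arm_command([
  {"grip":0,"linear":[4,3,0],"rot":[0,0,0]},
  {"grip":0,"linear":[6,7,0],"rot":[0,0,0]},
  {"grip":0,"linear":[8,10,0],"rot":[0,0,0]},
  {"grip":0,"linear":[9,12,0],"rot":[0,0,0]},
  {"grip":0,"linear":[9,12,0],"rot":[0,0,0]},
])

```text
clock: 6.45
position: [492.0, -292.8, 231.8]
ee_rot: [0.999, -0.034, -0.007, -0.004]
contact_force: [-15.9, 19.7, 15.8]
gripper_width: 20.6
grasp_force: 61.1
```

```bash
python3 st.py -.48 -.6 4
```

```text
6.45 [ 491.96 -292.79  231.76] 20.573184696036225 61.14294111728668 [-15.92  19.66  15.85] [4.95 4.06 0.6 ] ang -0.42819064252212413 131.94958722251874
-0.48 [ 5.  5. -0.]
-0.52 [ 8.  9. -0.]
-0.56 [11. 14. -0.]
-0.6 [14. 18. -0.]
```

The right stop is at world angle -0.43, so clamp zero is about +0.12 and the left stop about +0.67. The commanded pose leads the measured pose by about 7 mm, so I'll work from the commanded pose.

```bash
cat > arc.py <<'E'
from h import *
import sys
a0,a1,n=float(sys.argv[1]),float(sys.argv[2]),int(sys.argv[3]); base=np.array([float(sys.argv[4]),float(sys.argv[5])])
Rt=R.from_euler('z',-0.07)*R.from_euler('x',np.pi)
for a in np.linspace(a0,a1,n): print(round(a,2),np.round(Rt.inv().apply([*(knob(a)-base),0])[:2],0))
E
python3 arc.py -.43 .6 10 496.6 -298.2
```

```text
-0.43 [-3. -6.]
-0.32 [-10. -19.]
-0.2 [-14. -33.]
-0.09 [-18. -48.]
0.03 [-19. -63.]
0.14 [-19. -78.]
0.26 [-17. -92.]
0.37 [ -13. -107.]
0.49 [  -8. -121.]
0.6 [  -1. -134.]
```

Emit:
arm_command([
  {"grip":0,"linear":[-3,-6,-1],"rot":[0,0,0]},
  {"grip":0,"linear":[-10,-19,-1],"rot":[0,0,0]},
  {"grip":0,"linear":[-14,-33,-1],"rot":[0,0,0]},
  {"grip":0,"linear":[-18,-48,-1],"rot":[0,0,0]},
  {"grip":0,"linear":[-19,-63,-1],"rot":[0,0,0]},
  {"grip":0,"linear":[-19,-78,-1],"rot":[0,0,0]},
  {"grip":0,"linear":[-17,-92,-1],"rot":[0,0,0]},
  {"grip":0,"linear":[-13,-107,-1],"rot":[0,0,0]},
  {"grip":0,"linear":[-8,-121,-1],"rot":[0,0,0]},
  {"grip":0,"linear":[-1,-134,-1],"rot":[0,0,0]},
])

```text
clock: 7.7
position: [503.0, -164.7, 231.6]
ee_rot: [0.999, -0.037, -0.004, 0.001]
contact_force: [-6.9, -6.9, 4.7]
gripper_width: 20.9
grasp_force: 59.9
```

```bash
python3 st.py; python3 arc.py .62 .72 6 485.5 -164.5
```

```text
7.7 [ 502.96 -164.69  231.58] 20.88738553639734 59.91142809391022 [-6.91 -6.85  4.72] [-1.72  1.98 -0.77] ang 0.5919012452504571 131.38703183871382
0.62 [21. -3.]
0.64 [22. -6.]
0.66 [23. -8.]
0.68 [ 25. -10.]
0.7 [ 26. -12.]
0.72 [ 28. -14.]
```

Emit:
arm_command([
  {"grip":0,"linear":[2,-3,0],"rot":[0,0,0]},
  {"grip":0,"linear":[4,-6,0],"rot":[0,0,0]},
  {"grip":0,"linear":[6,-9,0],"rot":[0,0,0]},
  {"grip":0,"linear":[7,-11,0],"rot":[0,0,0]},
  {"grip":0,"linear":[7,-11,0],"rot":[0,0,0]},
])

```text
clock: 8.32
position: [509.1, -157.6, 231.6]
ee_rot: [0.999, -0.036, -0.007, 0.003]
contact_force: [-10.2, -15.8, 3.9]
gripper_width: 20.6
grasp_force: 60.5
```

```bash
python3 st.py; python3 arc.py .6 -.40 10 512.4 -154.1
```

```text
8.325 [ 509.13 -157.59  231.59] 20.57595548277306 60.53528666496277 [-10.23 -15.77   3.93] [-3.87  2.8   0.49] ang 0.6634136452849608 130.568070873397
0.6 [-7. 11.]
0.49 [-14.  24.]
0.38 [-19.  37.]
0.27 [-22.  51.]
0.16 [-24.  66.]
0.04 [-25.  80.]
-0.07 [-24.  94.]
-0.18 [-21. 109.]
-0.29 [-16. 122.]
-0.4 [-11. 136.]
```

Left stop reached at 0.66 as predicted. Swinging back.

Emit:
arm_command([
  {"grip":0,"linear":[-7,11,0],"rot":[0,0,0]},
  {"grip":0,"linear":[-14,24,0],"rot":[0,0,0]},
  {"grip":0,"linear":[-19,37,0],"rot":[0,0,0]},
  {"grip":0,"linear":[-22,51,0],"rot":[0,0,0]},
  {"grip":0,"linear":[-24,66,0],"rot":[0,0,0]},
  {"grip":0,"linear":[-25,80,0],"rot":[0,0,0]},
  {"grip":0,"linear":[-24,94,0],"rot":[0,0,0]},
  {"grip":0,"linear":[-21,109,0],"rot":[0,0,0]},
  {"grip":0,"linear":[-16,122,0],"rot":[0,0,0]},
  {"grip":0,"linear":[-11,136,0],"rot":[0,0,0]},
])

```text
clock: 9.57
position: [491.9, -287.5, 231.2]
ee_rot: [0.999, -0.035, -0.003, -0.001]
contact_force: [-1.8, 7.4, 2.5]
gripper_width: 20.9
grasp_force: 60.2
```

Emit:
arm_command([
  {"grip":0,"linear":[2,4,0],"rot":[0,0,0]},
  {"grip":0,"linear":[3,7,0],"rot":[0,0,0]},
  {"grip":0,"linear":[3,7,0],"rot":[0,0,0]},
])

```text
clock: 9.95
position: [494.9, -292.9, 231.1]
ee_rot: [0.999, -0.035, -0.002, -0.002]
contact_force: [-4.5, 8.4, 2.1]
gripper_width: 21.1
grasp_force: 60.3
```

```bash
python3 st.py
python3 - <<'E'
from h import *
p=imaging.get_image("top"); cv2.imwrite("pics/z1.png",cv2.resize(p["frame"][120:240,350:440,::-1],None,fx=4,fy=4))
E
python3 arc.py -.38 .64 10 494.5 -295.6
```

```text
9.95 [ 494.91 -292.93  231.15] 21.06699871283191 60.33925116062164 [-4.46  8.44  2.09] [2.24 1.19 0.26] ang -0.4386285050864157 129.33021727525949
-0.38 [-4. -9.]
-0.27 [-10. -23.]
-0.15 [-14. -37.]
-0.04 [-16. -51.]
0.07 [-17. -66.]
0.19 [-16. -81.]
0.3 [-13. -95.]
0.41 [  -9. -109.]
0.53 [  -3. -123.]
0.64 [   4. -136.]
```

Emit:
arm_command([
  {"grip":0,"linear":[-4,-9,0],"rot":[0,0,0]},
  {"grip":0,"linear":[-10,-23,0],"rot":[0,0,0]},
  {"grip":0,"linear":[-14,-37,0],"rot":[0,0,0]},
  {"grip":0,"linear":[-16,-51,0],"rot":[0,0,0]},
  {"grip":0,"linear":[-17,-66,0],"rot":[0,0,0]},
  {"grip":0,"linear":[-16,-81,0],"rot":[0,0,0]},
  {"grip":0,"linear":[-13,-95,0],"rot":[0,0,0]},
])

```text
clock: 10.88
position: [486.3, -200.2, 231.2]
ee_rot: [0.999, -0.037, -0.004, 0.0]
contact_force: [-7.5, -0.9, 0.7]
gripper_width: 20.7
grasp_force: 60.3
```

```bash
python3 st.py
```

```text
10.875 [ 486.29 -200.21  231.2 ] 20.73902189460503 60.33250629901886 [-7.49 -0.89  0.66] [-0.34  2.33 -0.08] ang 0.29206061123124505 131.26416426636695
```

Still free. I continue to the left stop in small steps: relative (4,-14), (10,-28), (17,-41), then on to 0.70 at about (21,-48).

Emit:
arm_command([
  {"grip":0,"linear":[4,-14,0],"rot":[0,0,0]},
  {"grip":0,"linear":[10,-28,0],"rot":[0,0,0]},
  {"grip":0,"linear":[17,-41,0],"rot":[0,0,0]},
  {"grip":0,"linear":[22,-48,0],"rot":[0,0,0]},
  {"grip":0,"linear":[22,-48,0],"rot":[0,0,0]},
])

```text
clock: 11.5
position: [508.8, -157.5, 231.2]
ee_rot: [0.999, -0.038, -0.008, 0.003]
contact_force: [-14.4, -17.3, 1.3]
gripper_width: 20.5
grasp_force: 61.1
```

```bash
python3 st.py; python3 arc.py .6 -.40 10 512.2 -153.5
```

```text
11.5 [ 508.78 -157.52  231.19] 20.47860211538614 61.13085150718689 [-14.39 -17.3    1.28] [-4.3   3.62 -0.68] ang 0.6622099850800846 130.8860625395494
0.6 [-7. 12.]
0.49 [-13.  24.]
0.38 [-18.  38.]
0.27 [-22.  52.]
0.16 [-24.  66.]
0.04 [-24.  81.]
-0.07 [-23.  95.]
-0.18 [-21. 109.]
-0.29 [-16. 123.]
-0.4 [-10. 136.]
```

Emit:
arm_command([
  {"grip":0,"linear":[-7,12,0],"rot":[0,0,0]},
  {"grip":0,"linear":[-13,24,0],"rot":[0,0,0]},
  {"grip":0,"linear":[-18,38,0],"rot":[0,0,0]},
  {"grip":0,"linear":[-22,52,0],"rot":[0,0,0]},
  {"grip":0,"linear":[-24,66,0],"rot":[0,0,0]},
  {"grip":0,"linear":[-24,81,0],"rot":[0,0,0]},
  {"grip":0,"linear":[-23,95,0],"rot":[0,0,0]},
  {"grip":0,"linear":[-21,109,0],"rot":[0,0,0]},
  {"grip":0,"linear":[-16,123,0],"rot":[0,0,0]},
  {"grip":0,"linear":[-10,136,0],"rot":[0,0,0]},
])

```text
clock: 12.75
position: [493.6, -287.2, 231.1]
ee_rot: [0.999, -0.035, -0.003, -0.001]
contact_force: [-6.0, 9.4, 2.7]
gripper_width: 20.7
grasp_force: 61.1
```

Emit:
arm_command([
  {"grip":0,"linear":[2,4,0],"rot":[0,0,0]},
  {"grip":0,"linear":[3,7,0],"rot":[0,0,0]},
  {"grip":0,"linear":[3,7,0],"rot":[0,0,0]},
])

```text
clock: 13.12
position: [496.4, -293.0, 231.0]
ee_rot: [0.999, -0.036, -0.003, -0.002]
contact_force: [-5.5, 7.9, 1.4]
gripper_width: 20.5
grasp_force: 61.1
```

```bash
python3 st.py
```

```text
13.125 [ 496.39 -292.99  231.05] 20.53105007042652 61.08670771121979 [-5.46  7.93  1.44] [ 1.88  1.55 -0.33] ang -0.4439530775180196 128.01983350372873
```

Emit:
arm_command([
  {"grip":0,"linear":[-4,-9,0],"rot":[0,0,0]},
  {"grip":0,"linear":[-10,-23,0],"rot":[0,0,0]},
  {"grip":0,"linear":[-14,-37,0],"rot":[0,0,0]},
  {"grip":0,"linear":[-15,-44,0],"rot":[0,0,0]},
])

```text
clock: 13.62
position: [481.9, -251.6, 231.0]
ee_rot: [0.999, -0.037, -0.005, 0.001]
contact_force: [-9.9, -7.1, -1.2]
gripper_width: 20.4
grasp_force: 61.0
```

Emit:
arm_command([
  {"grip":0,"linear":[-2,-7,0],"rot":[0,0,0]},
  {"grip":0,"linear":[-2,-14,0],"rot":[0,0,0]},
])

```text
clock: 13.88
position: [480.3, -237.9, 231.0]
ee_rot: [0.999, -0.038, -0.006, 0.001]
contact_force: [-7.8, -10.4, -2.2]
gripper_width: 20.6
grasp_force: 60.7
```

Emit:
arm_command([
  {"grip":0,"linear":[0,-7,0],"rot":[0,0,0]},
  {"grip":0,"linear":[0,-14,0],"rot":[0,0,0]},
])

```text
clock: 14.12
position: [481.9, -223.6, 231.0]
ee_rot: [0.999, -0.038, -0.005, 0.001]
contact_force: [-9.9, -10.5, -1.9]
gripper_width: 20.7
grasp_force: 60.8
```

Emit:
arm_command([
  {"grip":0,"linear":[1,-7,0],"rot":[0,0,0]},
  {"grip":0,"linear":[3,-14,0],"rot":[0,0,0]},
])

```text
clock: 14.38
position: [484.9, -209.4, 231.0]
ee_rot: [0.999, -0.037, -0.006, 0.0]
contact_force: [-15.5, -0.4, 4.0]
gripper_width: 20.7
grasp_force: 61.4
```

Emit:
arm_command([
  {"grip":0,"linear":[2,-7,0],"rot":[0,0,0]},
  {"grip":0,"linear":[4,-14,0],"rot":[0,0,0]},
])

```text
clock: 14.62
position: [489.9, -195.4, 231.0]
ee_rot: [0.999, -0.037, -0.006, 0.0]
contact_force: [-13.4, -0.3, 3.8]
gripper_width: 20.7
grasp_force: 61.1
```

```bash
python3 st.py
```

```text
14.625 [ 489.9  -195.38  231.01] 20.738326649497772 61.118531227111816 [-13.38  -0.31   3.84] [ 0.03  3.68 -0.03] ang 0.3358250849853439 129.32174500945695
```

Emit:
arm_command([
  {"grip":0,"linear":[5,-14,0],"rot":[0,0,0]},
  {"grip":0,"linear":[11,-26,0],"rot":[0,0,0]},
])

```text
clock: 14.88
position: [503.2, -171.0, 231.1]
ee_rot: [0.999, -0.037, -0.006, 0.001]
contact_force: [-4.3, -12.1, -4.8]
gripper_width: 20.7
grasp_force: 60.1
```

Emit:
arm_command([
  {"grip":0,"linear":[5,-8,0],"rot":[0,0,0]},
  {"grip":0,"linear":[10,-15,0],"rot":[0,0,0]},
  {"grip":0,"linear":[10,-15,0],"rot":[0,0,0]},
])

```text
clock: 15.25
position: [511.6, -159.1, 231.0]
ee_rot: [0.999, -0.036, -0.009, 0.003]
contact_force: [-15.3, -13.6, 4.2]
gripper_width: 20.6
grasp_force: 61.6
```

```bash
python3 st.py
python3 - <<'E'
from h import *
p=imaging.get_image("top"); cv2.imwrite("pics/z2.png",cv2.resize(p["frame"][120:240,350:440,::-1],None,fx=4,fy=4))
E
```

```text
15.25 [ 511.62 -159.07  231.03] 20.56408830282555 61.64071798324585 [-15.28 -13.56   4.15] [-3.48  4.5   0.36] ang 0.666348711361443 127.69963580620232
```

Left stop again, so it isn't tight yet. Swinging back for a fourth stroke.

```bash
python3 arc.py .6 -.40 10 516.6 -155.8
```

```text
0.6 [-11.  10.]
0.49 [-18.  22.]
0.38 [-23.  36.]
0.27 [-27.  50.]
0.16 [-29.  64.]
0.04 [-29.  79.]
-0.07 [-28.  93.]
-0.18 [-25. 107.]
-0.29 [-21. 121.]
-0.4 [-15. 134.]
```

Emit:
arm_command([
  {"grip":0,"linear":[-11,10,0],"rot":[0,0,0]},
  {"grip":0,"linear":[-18,22,0],"rot":[0,0,0]},
  {"grip":0,"linear":[-23,36,0],"rot":[0,0,0]},
  {"grip":0,"linear":[-27,50,0],"rot":[0,0,0]},
  {"grip":0,"linear":[-29,64,0],"rot":[0,0,0]},
  {"grip":0,"linear":[-29,79,0],"rot":[0,0,0]},
  {"grip":0,"linear":[-28,93,0],"rot":[0,0,0]},
  {"grip":0,"linear":[-25,107,0],"rot":[0,0,0]},
  {"grip":0,"linear":[-21,121,0],"rot":[0,0,0]},
  {"grip":0,"linear":[-15,134,0],"rot":[0,0,0]},
])

```text
clock: 16.55
position: [491.8, -287.6, 231.1]
ee_rot: [0.999, -0.035, -0.004, -0.001]
contact_force: [-6.6, 1.5, -0.5]
gripper_width: 20.5
grasp_force: 61.5
```

Emit:
arm_command([
  {"grip":0,"linear":[2,4,0],"rot":[0,0,0]},
  {"grip":0,"linear":[3,7,0],"rot":[0,0,0]},
  {"grip":0,"linear":[3,7,0],"rot":[0,0,0]},
])

```text
clock: 16.92
position: [494.7, -292.9, 231.2]
ee_rot: [0.999, -0.036, -0.004, -0.003]
contact_force: [-6.2, 9.2, -0.1]
gripper_width: 21.0
grasp_force: 61.6
```

Emit:
arm_command([
  {"grip":0,"linear":[-4,-9,0],"rot":[0,0,0]},
  {"grip":0,"linear":[-7,-16,0],"rot":[0,0,0]},
  {"grip":0,"linear":[-7,-16,0],"rot":[0,0,0]},
])

```text
clock: 17.3
position: [489.3, -279.5, 231.2]
ee_rot: [0.999, -0.037, -0.002, 0.0]
contact_force: [-5.1, -5.1, -5.3]
gripper_width: 20.4
grasp_force: 60.9
```

Emit:
arm_command([
  {"grip":0,"linear":[-3,-7,0],"rot":[0,0,0]},
  {"grip":0,"linear":[-3,-7,0],"rot":[0,0,0]},
])

```text
clock: 17.55
position: [486.8, -273.0, 231.2]
ee_rot: [0.999, -0.038, -0.002, 0.001]
contact_force: [-4.5, -6.9, -5.2]
gripper_width: 20.5
grasp_force: 60.8
```

Emit:
arm_command([
  {"grip":0,"linear":[-2,-7,0],"rot":[0,0,0]},
  {"grip":0,"linear":[-2,-7,0],"rot":[0,0,0]},
])

```text
clock: 17.8
position: [484.0, -265.8, 231.2]
ee_rot: [0.999, -0.037, -0.004, 0.0]
contact_force: [-6.9, -6.9, -5.0]
gripper_width: 20.6
grasp_force: 61.0
```

Emit:
arm_command([
  {"grip":0,"linear":[-1,-7,0],"rot":[0,0,0]},
  {"grip":0,"linear":[-1,-7,0],"rot":[0,0,0]},
])

```text
clock: 18.05
position: [482.4, -259.9, 231.2]
ee_rot: [0.999, -0.037, -0.005, 0.001]
contact_force: [-10.7, -10.7, -4.3]
gripper_width: 20.4
grasp_force: 61.1
```

Emit:
arm_command([
  {"grip":0,"linear":[-1,-7,0],"rot":[0,0,0]},
  {"grip":0,"linear":[-1,-7,0],"rot":[0,0,0]},
])

```text
clock: 18.3
position: [481.1, -254.2, 231.2]
ee_rot: [0.999, -0.038, -0.006, 0.002]
contact_force: [-10.5, -17.2, -5.2]
gripper_width: 20.6
grasp_force: 61.3
```

Emit:
arm_command([
  {"grip":0,"linear":[0,-5,0],"rot":[0,0,0]},
  {"grip":0,"linear":[0,-5,0],"rot":[0,0,0]},
])

```text
clock: 18.55
position: [480.2, -250.1, 231.2]
ee_rot: [0.999, -0.038, -0.007, 0.003]
contact_force: [-13.3, -20.6, -5.4]
gripper_width: 20.5
grasp_force: 61.5
```

Emit:
arm_command([
  {"grip":0,"linear":[0,-5,0],"rot":[0,0,0]},
  {"grip":0,"linear":[0,-5,0],"rot":[0,0,0]},
])

```text
clock: 18.8
position: [479.5, -245.9, 231.2]
ee_rot: [0.999, -0.039, -0.008, 0.003]
contact_force: [-15.5, -23.5, -3.9]
gripper_width: 20.3
grasp_force: 61.8
```

Emit:
arm_command([
  {"grip":0,"linear":[0,-5,0],"rot":[0,0,0]},
  {"grip":0,"linear":[0,-5,0],"rot":[0,0,0]},
])

```text
clock: 19.05
position: [478.9, -241.8, 231.2]
ee_rot: [0.999, -0.039, -0.009, 0.004]
contact_force: [-18.1, -26.2, -4.2]
gripper_width: 21.0
grasp_force: 62.1
```

Emit:
arm_command([
  {"grip":0,"linear":[0,-5,0],"rot":[0,0,0]},
  {"grip":0,"linear":[0,-5,0],"rot":[0,0,0]},
])

```text
clock: 19.3
position: [478.5, -237.6, 231.2]
ee_rot: [0.999, -0.039, -0.01, 0.005]
contact_force: [-20.0, -29.9, -4.5]
gripper_width: 20.8
grasp_force: 62.4
```

```bash
python3 st.py
python3 - <<'E'
from h import *
p=imaging.get_image("top"); z1=cv2.imread("pics/z1.png");z2=cv2.imread("pics/z2.png")
z3=cv2.resize(p["frame"][120:240,350:440,::-1],None,fx=4,fy=4)
cv2.imwrite("pics/z123.png",cv2.resize(np.hstack([z1[:360],z2[:360],z3[:360]]),(800,267)))
E
```

```text
19.3 [ 478.47 -237.62  231.18] 20.750278051535936 62.43035137653351 [-20.   -29.88  -4.49] [-7.56  5.   -0.62] ang 0.0028240460920372855 133.53474151868386
```

View pics/z123.png

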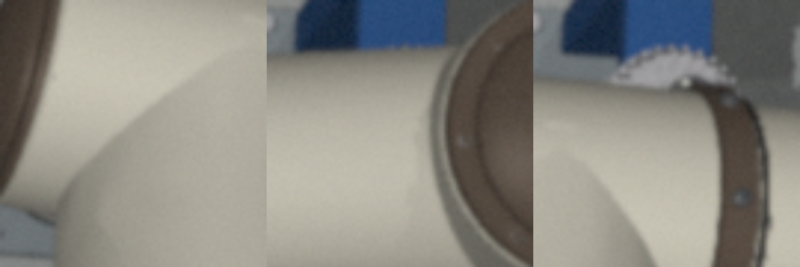

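The top view is blocked by the arm, so I'll use the scene and wrist views.

Run:
```python
from h import *
p=imaging.get_image("scene"); w,s=wrist()
a=cv2.resize(p["frame"][190:360,90:290,::-1],(400,340)); b=cv2.resize(w["frame"][:,:,::-1],(400,300))
b=cv2.copyMakeBorder(b,0,40,0,0,cv2.BORDER_CONSTANT)
cv2.imwrite("pics/sw.png",np.hstack([a,b]))
for n,q in(("w",w),("s",p)): print(n,[models.tip_of(q,k)[:1] for k in("knob","screw_axis")])
```

```text
w [[{'pixel': [258.2, 249.8], 'score': 0.92}], []]
s [[{'pixel': [121.7, 249.7], 'score': 0.71}], [{'pixel': [194.2, 287.6], 'score': 0.69}]]
```

View pics/sw.png

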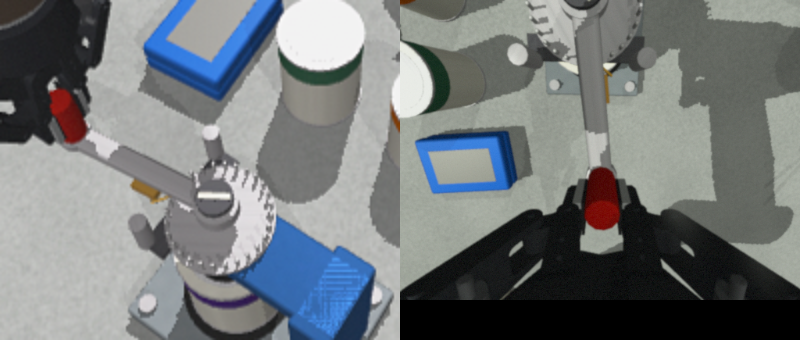

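Run:
```python
from h import *
p=imaging.get_image("scene"); f=p["frame"].astype(int)
c=proj(p,[612,-238,240]); print(c)
def mark(p,z):
    f=p["frame"]; u,v=map(int,proj(p,[612,-238,z])); r=f[v-9:v+10,u-12:u+13].min(2); print(r)
mark(p,240)
# segment endpoints (crop /2 + offset): 
a=atz(p,(90+200/2,190+197/2),240)-atz(p,(90+231/2,190+197/2),240); print("dir world",a[:2],"cw from +x mod pi",np.arctan2(-a[1],a[0])%np.pi)
```

```text
[194.5, 287.0]
[[ 93 100 133 148  90 137 211 105 111 112 115 114 113 110 128 206 203 203
  197 123 218 223 220 223 114]
 [125 113  95 105  88 125 208 107 112 116 115 114 112 108 152 149 146 144
  102 105 137 226 223 208 116]
 [123 126 125 114  88 144 173 125 109 115 113 108 103 100 100  99  98 100
  100 103 162 221 226 147 150]
 [124 124 125 124 108 104 201 188 100 106 102 103 101 103 104 104 103 103
  105 101 100 130 223 230 228]
 [124 127 125 125 106 117 235 207 118 100 102 104 104 103 103 102 103 103
  103 102 101  98 128 222 224]
 [125 125 125 125 109 114 213 131  98 101 102 102 101 102 102 102 104 104
  104 103 104 103 100 158 226]
 [126 124 125 122 110 109  94  89  99  99  99  98  99 101 100 101 101 102
   98 102 102  98  97 103 223]
 [127 126 127 110 112 111  88  90 121 122 120 122 122 121 106 108 108 106
  101 107 106  89  97  99 166]
 [129 128 129 112 113 105  71 195 203 201 201 202 202 200 174 176 174 179
  177 181 177 155 157 108 156]
 [131 131 131 114 115  93 103 253 244 242 241 243 242 243 244 245 246 246
  245 247 247 249 252 139  85]
 [130 128 130 118 115  83 119 241 2
[... 285 characters left out ...]
 108 125 122 127 114  97 104 101 103 102 101 101 102 101 103 102 102
  100 100 101 100 101  93  93]
 [171 135 114 109 121 115  81 101 101 104 102 103 103 103 101 103 102 102
  102 102 103 103  99  60  97]
 [225 224 165 126 123 116 113  96 101 101 102 103 103 102 103 102 102 102
  102 103 104 101  78  54 148]
 [208 208 226 196 152 127 129  75  96 100 100 100 101 100  99 100 101 100
  102 104  99  80  43 105 233]
 [122 127 211 107 112 124 127  95  76  95  98 103 102 102 102 101 101 104
   99  99  67  45  86 162 228]
 [125 122 123 111 114 118 130 128  96  66  82  98 100 100 100  97 100  96
   67  67  54  85 137 234 228]]
dir world [-19.79106686 -10.22270327] cw from +x mod pi 2.6648077254354967
```

The mark angle is now 2.54 rad relative to the clamp's x, and started near 0, so about 0.06 rad is left. The rising force fits the rubber being compressed. I'll push on a little and ease the radial misfit.

Emit:
arm_command([
  {"grip":0,"linear":[-3,-5,0],"rot":[0,0,0]},
  {"grip":0,"linear":[-3,-5,0],"rot":[0,0,0]},
])

```text
clock: 19.95
position: [478.0, -232.7, 231.2]
ee_rot: [0.999, -0.039, -0.008, 0.005]
contact_force: [-14.5, -31.0, -7.1]
gripper_width: 20.4
grasp_force: 62.2
```

Emit:
arm_command([
  {"grip":0,"linear":[0,-4,0],"rot":[0,0,0]},
  {"grip":0,"linear":[0,-4,0],"rot":[0,0,0]},
])

```text
clock: 20.2
position: [477.9, -229.4, 231.2]
ee_rot: [0.999, -0.039, -0.008, 0.006]
contact_force: [-14.9, -33.4, -6.8]
gripper_width: 20.9
grasp_force: 62.6
```

Emit:
arm_command([
  {"grip":0,"linear":[0,-4,0],"rot":[0,0,0]},
  {"grip":0,"linear":[0,-4,0],"rot":[0,0,0]},
])

```text
clock: 20.45
position: [477.9, -226.0, 231.2]
ee_rot: [0.999, -0.039, -0.009, 0.006]
contact_force: [-15.7, -37.7, -7.1]
gripper_width: 20.6
grasp_force: 62.9
```

Emit:
arm_command([
  {"grip":0,"linear":[1,-4,0],"rot":[0,0,0]},
  {"grip":0,"linear":[1,-4,0],"rot":[0,0,0]},
])

```text
clock: 20.7
position: [477.9, -222.7, 231.2]
ee_rot: [0.999, -0.04, -0.01, 0.006]
contact_force: [-18.1, -39.5, -6.9]
gripper_width: 20.6
grasp_force: 63.3
```

```bash
cat > mk.py <<'E'
from h import *
p=imaging.get_image("scene"); u,v=map(int,proj(p,[612,-238,240])); f=p["frame"].min(2)
m=np.zeros_like(f); m[v-7:v+8,u-9:u+11]=1
ys,xs=np.nonzero((f>190)&(m>0)); l=cv2.fitLine(np.stack([xs,ys],1).astype(np.float32),cv2.DIST_HUBER,0,.01,.01).ravel()
a=atz(p,(l[2]+8*l[0],l[3]+8*l[1]),240)-atz(p,(l[2]-8*l[0],l[3]-8*l[1]),240)
print(len(xs),"mark cw mod pi",np.arctan2(-a[1],a[0])%np.pi,"screw~",(np.arctan2(-a[1],a[0])-.12)%np.pi)
E
python3 mk.py; python3 st.py
```

```text
45 mark cw mod pi 2.6349014191353994 screw~ 2.5149014191353998
20.75 [ 477.88 -222.8   231.17] 20.865177319222948 63.290056586265564 [-17.99 -38.83  -6.71] [-9.89  4.66 -0.57] ang 0.11284546642073211 134.97784362956762
```

Run:
```python
from h import *
p=imaging.get_image("scene"); w,s=wrist()
for n,q in(("w",w),("s",p)):
  k=models.tip_of(q,"knob")[:1]; print(n,k, k and atz(q,k[0]["pixel"],245))
print("old s",atz(p,(121.7,249.7),245))
u,v=map(int,proj(p,[612,-238,240])); print(p["frame"][v-4:v+5,u-7:u+12].min(2))
```

```text
w [{'pixel': [254.3, 246.6], 'score': 0.71}] [ 483.39700304 -221.01478722  245.        ]
s [{'pixel': [129.8, 242.2], 'score': 0.88}] [ 486.90843134 -223.60227001  245.        ]
old s [ 483.93748386 -239.59525658  245.        ]
[[113 112 105 101 102 103 102 101 103 102 102 105 105 103 105 105 101 101
  159]
 [112 109 100  99  99  99  99  99 101 101 102 101 101 100 100 102 101  97
  104]
 [113 103 126 122 121 120 123 123 123 109 111 108 107 102 108 108  90  97
  100]
 [111 116 209 202 203 202 204 203 201 175 177 175 179 177 182 178 154 159
  109]
 [110 150 250 244 243 243 243 243 244 244 246 246 246 247 247 248 249 253
  139]
 [119 143 241 236 235 237 237 237 238 238 239 239 239 241 241 242 242 246
  140]
 [157  94 109 101 110 139 138 138 146 146 142 147 147 181 180 188 187 184
  135]
 [164  96  97  65  99  98  96  95  96  95  63  98  96  95  94  94  92  62
   96]
 [193  94 104 102 102 102 103 104 102 104 103 102 102 102 100 102 102 103
   95]]
```

The mark hasn't moved under 39 N at the knob while the lever only springs elastically. So the screw is dead tight: with the base-edge yaw the mark reads about 2.6. Now I back off to the right stop.

```bash
python3 arc.py .1 -.42 7 484.4 -213.8
```

```text
0.1 [-1. 11.]
0.01 [-1. 23.]
-0.07 [ 0. 34.]
-0.16 [ 2. 45.]
-0.25 [ 5. 56.]
-0.33 [ 9. 66.]
-0.42 [14. 76.]
```

Emit:
arm_command([
  {"grip":0,"linear":[-2,11,0],"rot":[0,0,0]},
  {"grip":0,"linear":[-2,23,0],"rot":[0,0,0]},
  {"grip":0,"linear":[-1,34,0],"rot":[0,0,0]},
  {"grip":0,"linear":[1,45,0],"rot":[0,0,0]},
])

```text
clock: 21.45
position: [482.0, -260.3, 231.2]
ee_rot: [0.999, -0.036, -0.003, 0.0]
contact_force: [-4.7, 1.2, -2.6]
gripper_width: 20.8
grasp_force: 61.4
```

```bash
python3 mk.py; python3 st.py
```

```text
75 mark cw mod pi 2.7571505788784747 screw~ 2.637150578878475
21.5 [ 482.08 -260.48  231.17] 20.65639135640495 61.494208574295044 [-7.55 -1.44 -2.52] [-0.46  1.73  0.68] ang -0.1713028792927858 131.8534951901271
```

Emit:
arm_command([
  {"grip":0,"linear":[3,10,0],"rot":[0,0,0]},
  {"grip":0,"linear":[7,20,0],"rot":[0,0,0]},
  {"grip":0,"linear":[12,30,0],"rot":[0,0,0]},
  {"grip":0,"linear":[14,36,0],"rot":[0,0,0]},
  {"grip":0,"linear":[14,38,0],"rot":[0,0,0]},
  {"grip":0,"linear":[14,38,0],"rot":[0,0,0]},
])

```text
clock: 22.25
position: [494.0, -292.9, 231.2]
ee_rot: [0.999, -0.036, -0.003, -0.004]
contact_force: [-6.0, 15.9, 2.1]
gripper_width: 20.7
grasp_force: 62.7
```

```bash
python3 st.py
python3 - <<'E'
from h import *
p=imaging.get_image("scene"); cv2.imwrite("pics/s3.png",cv2.resize(p["frame"][220:340,100:260,::-1],(800,600),interpolation=cv2.INTER_CUBIC))
E
```

```text
22.25 [ 494.02 -292.91  231.2 ] 20.66791629849845 62.704596519470215 [-6.01 15.87  2.15] [ 4.02  1.76 -0.18] ang -0.4355989643925519 130.13093289954963
```

View pics/s3.png

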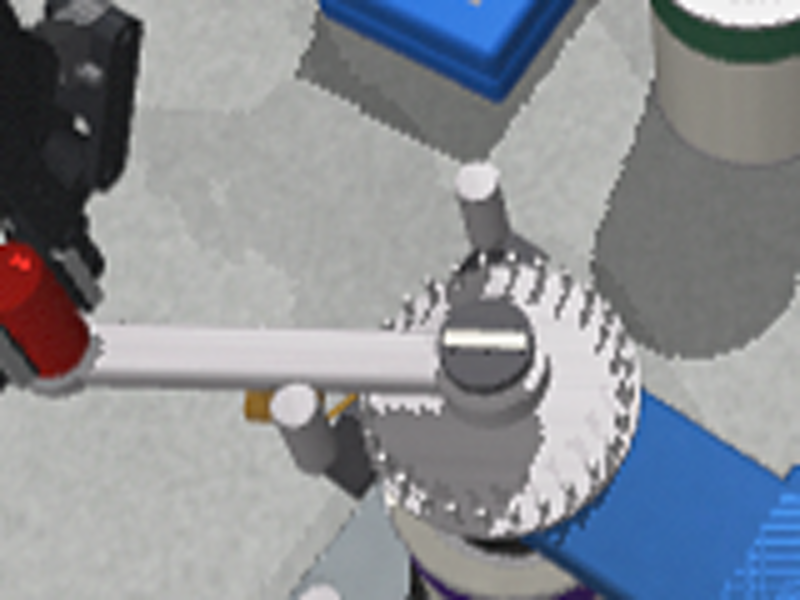

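The lever rests against the right-hand pin. The mark is parallel to the lever, which at -0.55 rad means about 2.6, i.e. fully tight. I ease off, release and rise.

Emit:
arm_command([
  {"grip":0,"linear":[-1,-2,0],"rot":[0,0,0]},
  {"grip":0,"linear":[-1,-2,0],"rot":[0,0,0]},
  {"grip":1,"linear":[-1,-2,0],"rot":[0,0,0]},
  {"grip":1,"linear":[-1,-2,0],"rot":[0,0,0]},
  {"grip":1,"linear":[-1,-2,0],"rot":[0,0,0]},
  {"grip":1,"linear":[-1,-2,0],"rot":[0,0,0]},
  {"grip":1,"linear":[-1,-2,0],"rot":[0,0,0]},
  {"grip":1,"linear":[-1,-2,-30],"rot":[0,0,0]},
  {"grip":1,"linear":[-1,-2,-80],"rot":[0,0,0]},
  {"grip":1,"linear":[-1,-2,-100],"rot":[0,0,0]},
])

```text
clock: 23.55
position: [496.3, -295.8, 335.9]
ee_rot: [0.999, -0.035, 0.003, 0.001]
contact_force: [-1.1, 0.2, 0.5]
gripper_width: 85.4
grasp_force: 0.0
```

```bash
python3 st.py
python3 - <<'E'
from h import *
np.set_printoptions(precision=3,suppress=True)
w,s=wrist(); 
for k in("knob","screw_axis"):
  l=models.tip_of(w,k); print(k,l[:1], l and atz(w,l[0]["pixel"],245))
# key plan
b=-0.133; th=np.radians(40); K=np.array([635,244.6,97])
X=np.array([np.cos(b),np.sin(b),0]);Y=np.array([-np.sin(b),np.cos(b),0]);Z=np.array([0,0,1.])
n=-np.sin(th)*X+np.cos(th)*Z
zt=-n; yt=-Y; xt=np.cross(yt,zt); Rt=R.from_matrix(np.stack([xt,yt,zt],1)); print(Rt.as_matrix(),Rt.as_quat())
print("rot",rotto(Rt)); 
for d in(150,60,0): print(d,K+n*d)
print(lin(K+n*150))
E
```

```text
23.55 [ 496.33 -295.79  335.9 ] 85.4125030614035 0.0 [-1.14  0.19  0.46] [-0.03 -0.04 -0.02] ang -0.46334008534399346 129.30374919774997
knob [{'pixel': [253.5, 196.5], 'score': 0.66}] [ 497.244 -291.986  245.   ]
screw_axis [{'pixel': [175.2, 64.2], 'score': 0.61}] [ 613.148 -237.389  245.   ]
[[ 0.759 -0.133  0.637]
 [-0.102 -0.991 -0.085]
 [ 0.643  0.    -0.766]] [ 0.938 -0.062  0.341  0.023]
rot [-0.022  0.696  0.06 ]
150 [539.433 257.386 211.907]
60 [596.773 249.714 142.963]
0 [635.  244.6  97. ]
[   4.144 -554.298  121.031]
```

Run:
```python
from h import *
np.set_printoptions(precision=2,suppress=True)
print(np.array(imaging.get_image("wrist")["T_tool_cam"])); s=arm.read_state(); print(s["joints"]); print(lin((520,260,335)),lin((540,258,212)))
```

```text
[[   0.     -0.96   -0.29   75.01]
 [   1.      0.      0.     -0.23]
 [   0.     -0.29    0.96 -143.31]
 [   0.      0.      0.      1.  ]]
[-0.26  0.25  0.06 -0.   -1.38  1.76]
[ -14.59 -555.23   -3.  ] [   5.58 -554.55  119.98]
```

Emit:
arm_command([
  {"grip":0,"linear":[-20,-50,0],"rot":[0,0,0]},
  {"grip":0,"linear":[-40,-105,0],"rot":[0,0,0]},
  {"grip":0,"linear":[-50,-165,0],"rot":[0,0,0]},
  {"grip":0,"linear":[-50,-225,0],"rot":[0,0,0]},
  {"grip":0,"linear":[-50,-285,0],"rot":[0,0,0]},
  {"grip":0,"linear":[-45,-345,0],"rot":[0,0,0]},
  {"grip":0,"linear":[-40,-405,0],"rot":[0,0.15,0]},
  {"grip":0,"linear":[-35,-465,0],"rot":[0,0.3,0]},
  {"grip":0,"linear":[-30,-515,20],"rot":[0,0.45,0]},
  {"grip":0,"linear":[-25,-550,40],"rot":[-0.02,0.6,0.06]},
])

```text
clock: 25.0
position: [509.2, 238.3, 299.6]
ee_rot: [0.961, -0.056, 0.27, 0.023]
contact_force: [0.9, -1.3, 1.6]
gripper_width: -0.1
grasp_force: 0.0
```

```bash
cat > key.py <<'E'
from h import *
import sys
np.set_printoptions(precision=3,suppress=True)
K=np.array(eval(sys.argv[1]),float); b=float(sys.argv[2]); th=np.radians(40)
X=np.array([np.cos(b),np.sin(b),0]);Y=np.array([-np.sin(b),np.cos(b),0]);Z=np.array([0,0,1.])
n=-np.sin(th)*X+np.cos(th)*Z; Rt=R.from_matrix(np.stack([np.cross(-Y,-n),-Y,-n],1))
s=arm.read_state(); print(s["clock"],s["position"],s["gripper_width"],s["contact_force"],"joints",s["joints"])
print("rot",rotto(Rt,s)); print("off in key axes (up,left,out)",np.array([np.cos(th)*X+np.sin(th)*Z,Y,n])@(s["position"]-K))
for d in map(float,sys.argv[3:]): print(d,lin(K+n*d,s))
E
python3 key.py 635,244.6,97 -.133 150
```

```text
25.0 [509.191 238.251 299.624] -0.073402129391135 [ 0.908 -1.268  1.648] joints [ 0.91   0.044 -0.604  0.712 -0.767  0.058]
rot [0.005 0.15  0.018]
off in key axes (up,left,out) [ 35.365 -22.976 234.832]
150.0 [-21.878 -23.91   89.021]
```

Emit:
arm_command([
  {"grip":0,"linear":[-12,-12,45],"rot":[0,0.08,0.01]},
  {"grip":0,"linear":[-22,-24,89],"rot":[0.005,0.15,0.018]},
  {"grip":0,"linear":[-22,-24,89],"rot":[0.005,0.15,0.018]},
])

```text
clock: 25.38
position: [539.8, 255.7, 211.0]
ee_rot: [0.938, -0.063, 0.339, 0.023]
contact_force: [0.7, 0.7, 0.9]
gripper_width: 0.4
grasp_force: 0.0
```

```bash
python3 key.py 635,244.6,97 -.133 100
python3 - <<'E'
from h import *
np.set_printoptions(precision=1,suppress=True)
w,s=wrist(); save(w,"w2"); l=models.tip_of(w,"key_top"); print(l[:2], l and atz(w,l[0]["pixel"],97)); print(proj(w,[635,244.6,97]))
t=imaging.get_image("top"); l=models.tip_of(t,"key_top"); print(l[:2], l and atz(t,l[0]["pixel"],97))
t=imaging.get_image("scene"); l=models.tip_of(t,"key_top"); print(l[:2], l and atz(t,l[0]["pixel"],97))
E
```

```text
25.375 [539.819 255.747 211.021] 0.40791569212950196 [0.701 0.722 0.853] joints [ 0.699  0.168 -0.857  1.504 -0.495 -0.627]
rot [ 0.001  0.004 -0.001]
off in key axes (up,left,out) [ -0.11   -1.573 148.936]
100.0 [ 0.305 -1.622 48.933]
[{'pixel': [254.2, 182.7], 'score': 0.64}] [633.1 247.4  97. ]
[256.5, 180.9]
[] []
[] []
```

View pics/w2.png

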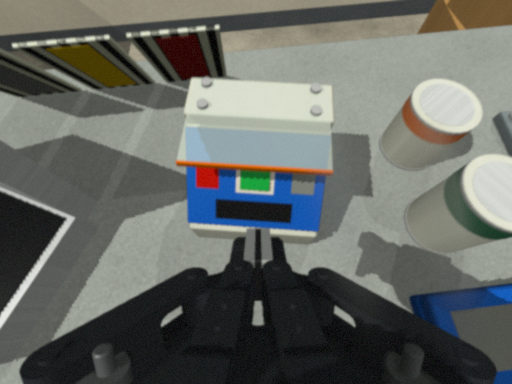

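The wrist view shows the green key at (255,181) and the orange visor edge just above it at row about 167, with the fingertips aligned below. The key is at about (634,246,97). Approaching along the normal.

Emit:
arm_command([
  {"grip":0,"linear":[-2,-4,40],"rot":[0,0,-0.03]},
  {"grip":0,"linear":[-2,-4,80],"rot":[0,0,-0.03]},
  {"grip":0,"linear":[-2,-4,110],"rot":[0,0,-0.03]},
  {"grip":0,"linear":[-2,-4,130],"rot":[0,0,-0.03]},
  {"grip":0,"linear":[-2,-4,130],"rot":[0,0,-0.03]},
])

```text
clock: 26.3
position: [624.6, 254.5, 120.9]
ee_rot: [0.94, -0.052, 0.337, 0.032]
contact_force: [0.3, 0.2, -0.3]
gripper_width: 0.0
grasp_force: 0.0
```

```bash
python3 key.py 634,246,97 -.14 0
python3 - <<'E'
from h import *
w,s=wrist(); t=imaging.get_image("scene")
a=cv2.resize(t["frame"][90:210,270:390,::-1],(400,400)); b=cv2.resize(w["frame"][100:300,156:356,::-1],(400,400))
cv2.imwrite("pics/k2.png",np.hstack([a,b]))
E
```

```text
26.3 [624.572 254.514 120.881] 0.040031817794443994 [ 0.277  0.224 -0.261] joints [ 0.432  0.397 -0.767  2.051 -0.406 -0.945]
rot [0.007 0.008 0.033]
off in key axes (up,left,out) [ 7.289  7.115 25.058]
0.0 [-7.308  6.708 25.165]
```

View pics/k2.png

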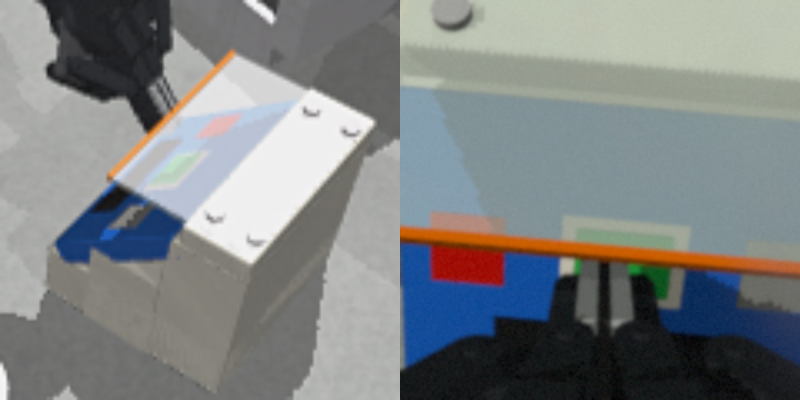

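The tips sit close below the visor edge, but joint 4 is at its limit (2.05) and the TCP is 7 mm off target. I'll retreat and use a slightly different approach (38° tilt, axis turned a little to the right). By the wrist geometry that keeps joint 4 near 1.9.

Emit:
arm_command([
  {"grip":0,"linear":[-2,0,-40],"rot":[0,0,0]},
  {"grip":0,"linear":[-2,0,-80],"rot":[0,0,0]},
  {"grip":0,"linear":[-2,0,-80],"rot":[0,0,0]},
])

```text
clock: 26.78
position: [570.1, 263.8, 184.7]
ee_rot: [0.939, -0.051, 0.338, 0.03]
contact_force: [-1.0, 0.2, -0.5]
gripper_width: 0.2
grasp_force: 0.0
```

```bash
cat > key2.py <<'E'
from h import *
import sys
np.set_printoptions(precision=3,suppress=True)
b0=-.14; K=np.array([634,246,97.]); down=2
def fr(b,t):
    th=np.radians(t); X=np.array([np.cos(b),np.sin(b),0]);Y=np.array([-np.sin(b),np.cos(b),0]);Z=np.array([0,0,1.])
    return np.array([np.cos(th)*X+np.sin(th)*Z,Y,-np.sin(th)*X+np.cos(th)*Z])
F=fr(b0,40); G=fr(float(sys.argv[1]),float(sys.argv[2])); n=G[2]
y=F[1]-n*(F[1]@n); y/=np.linalg.norm(y); Rt=R.from_matrix(np.stack([np.cross(-y,-n),-y,-n],1))
K=K-down*F[0]
s=arm.read_state(); print(s["clock"],s["position"],s["contact_force"],"j",s["joints"],"Fn",s["contact_force"]@F[2])
print("rot",rotto(Rt,s),"key axes off (up,left,out)",F@(s["position"]-K))
for d in map(float,sys.argv[3:]): print(d,lin(K+n*d,s))
E
python3 key2.py -.22 38 100 60
```

```text
26.775 [570.091 263.809 184.658] [-0.96   0.211 -0.485] j [ 0.623  0.248 -0.825  1.655 -0.46  -0.696] Fn 0.2580425461405686
rot [-0.047 -0.032  0.032] key axes off (up,left,out) [  7.964   8.717 109.426]
100.0 [-4.393  3.642  9.641]
60.0 [-5.701  5.51  49.576]
```

Emit:
arm_command([
  {"grip":0,"linear":[-4,4,10],"rot":[-0.047,-0.032,0.032]},
  {"grip":0,"linear":[-6,5,30],"rot":[-0.047,-0.032,0.032]},
  {"grip":0,"linear":[-6,5,50],"rot":[-0.047,-0.032,0.032]},
  {"grip":0,"linear":[-6,5,50],"rot":[-0.047,-0.032,0.032]},
])

```text
clock: 27.28
position: [598.3, 251.1, 137.3]
ee_rot: [0.943, -0.076, 0.319, 0.049]
contact_force: [0.6, -1.3, -0.6]
gripper_width: -0.1
grasp_force: 0.0
```

```bash
python3 key2.py -.22 38 25 5
```

```text
27.275 [598.261 251.051 137.298] [ 0.586 -1.304 -0.627] j [ 0.565  0.35  -0.794  1.709 -0.458 -0.762] Fn -0.9703583619413313
rot [ 0.008  0.006 -0.   ] key axes off (up,left,out) [ 0.253  0.015 54.071]
25.0 [ 1.878 -2.871 28.948]
5.0 [ 1.99  -3.027 48.947]
```

Emit:
arm_command([
  {"grip":0,"linear":[2,-3,15],"rot":[0,0,0]},
  {"grip":0,"linear":[2,-3,29],"rot":[0,0,0]},
  {"grip":0,"linear":[2,-3,29],"rot":[0,0,0]},
])

```text
clock: 27.65
position: [617.5, 250.2, 116.6]
ee_rot: [0.943, -0.076, 0.32, 0.049]
contact_force: [0.0, -0.1, 0.2]
gripper_width: -0.3
grasp_force: 0.0
```

```bash
python3 key2.py -.22 38 12 5
```

```text
27.65 [617.491 250.225 116.597] [ 0.018 -0.105  0.219] j [ 0.508  0.401 -0.771  1.832 -0.441 -0.84 ] Fn 0.14696215573202398
rot [ 0.007  0.005 -0.001] key axes off (up,left,out) [ 1.622  1.88  25.899]
12.0 [-0.613  0.509 14.008]
5.0 [-0.581  0.462 21.008]
```

Emit:
arm_command([
  {"grip":0,"linear":[0,0.5,8],"rot":[0,0,0]},
  {"grip":0,"linear":[-0.5,0.5,15],"rot":[0,0,0]},
  {"grip":0,"linear":[-0.5,0.5,18],"rot":[0,0,0]},
  {"grip":0,"linear":[-0.5,0.5,18],"rot":[0,0,0]},
])

```text
clock: 28.15
position: [627.7, 247.6, 102.2]
ee_rot: [0.943, -0.076, 0.32, 0.048]
contact_force: [-0.4, -0.4, 0.8]
gripper_width: 0.2
grasp_force: 0.0
```

```bash
python3 key2.py -.22 38 0
python3 - <<'E'
from h import *
w,s=wrist(); cv2.imwrite("pics/k3.png",cv2.resize(w["frame"][100:300,156:356,::-1],(500,500)))
E
```

```text
28.15 [627.739 247.648 102.217] [-0.441 -0.417  0.78 ] j [ 0.47   0.432 -0.759  1.917 -0.433 -0.895] Fn 0.840676119640826
rot [ 0.006  0.004 -0.001] key axes off (up,left,out) [0.428 0.758 8.129]
0.0 [-0.097  0.307  8.169]
```

View pics/k3.png

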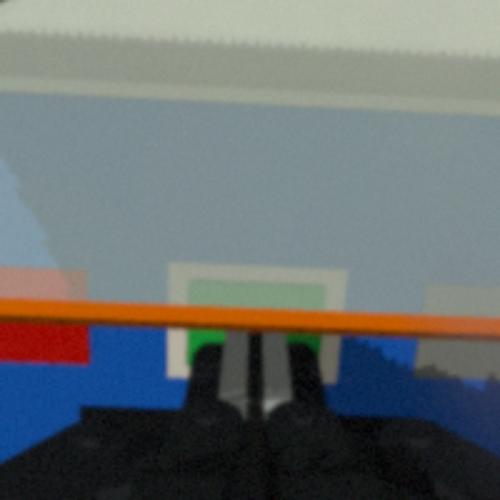

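The tips are centred across the key and below the visor edge. Pressing gently now.

Emit:
arm_command([
  {"grip":0,"linear":[0,0,2],"rot":[0,0,0]},
  {"grip":0,"linear":[0,0,4],"rot":[0,0,0]},
  {"grip":0,"linear":[0,0,4],"rot":[0,0,0]},
])

```text
clock: 28.58
position: [630.2, 247.1, 98.9]
ee_rot: [0.943, -0.076, 0.32, 0.049]
contact_force: [0.3, -0.6, -0.5]
gripper_width: 0.4
grasp_force: 0.0
```

Emit:
arm_command([
  {"grip":0,"linear":[0,0,1],"rot":[0,0,0]},
  {"grip":0,"linear":[0,0,2],"rot":[0,0,0]},
  {"grip":0,"linear":[0,0,2],"rot":[0,0,0]},
])

```text
clock: 28.95
position: [631.4, 246.8, 97.3]
ee_rot: [0.943, -0.076, 0.32, 0.048]
contact_force: [0.5, 0.2, -0.2]
gripper_width: 0.2
grasp_force: 0.0
```

Emit:
arm_command([
  {"grip":0,"linear":[0,0,1],"rot":[0,0,0]},
  {"grip":0,"linear":[0,0,1],"rot":[0,0,0]},
])

```text
clock: 29.2
position: [631.9, 246.7, 96.6]
ee_rot: [0.943, -0.076, 0.32, 0.048]
contact_force: [0.8, -0.9, 0.2]
gripper_width: -0.2
grasp_force: 0.0
```

Emit:
arm_command([
  {"grip":0,"linear":[0,0,1],"rot":[0,0,0]},
  {"grip":0,"linear":[0,0,1],"rot":[0,0,0]},
])

```text
clock: 29.45
position: [632.6, 246.5, 95.8]
ee_rot: [0.943, -0.076, 0.32, 0.048]
contact_force: [-0.8, 0.6, -0.1]
gripper_width: 0.3
grasp_force: 0.0
```

Emit:
arm_command([
  {"grip":0,"linear":[0,0,1],"rot":[0,0,0]},
  {"grip":0,"linear":[0,0,1],"rot":[0,0,0]},
])

```text
clock: 29.7
position: [633.0, 246.5, 95.3]
ee_rot: [0.943, -0.075, 0.32, 0.048]
contact_force: [-1.7, -0.3, 1.7]
gripper_width: 0.2
grasp_force: 1.8
```

```bash
python3 key2.py -.22 38 0
```

```text
29.7 [633.014 246.514  95.303] [-1.743 -0.302  1.721] j [ 0.452  0.447 -0.752  1.956 -0.43  -0.92 ] Fn 2.400475311124093
rot [ 0.006  0.004 -0.001] key axes off (up,left,out) [ 0.106  0.371 -0.627]
0.0 [-0.131  0.405 -0.6  ]
```

Contact (2.4 N). I continue in 0.7 mm steps.

Emit:
arm_command([
  {"grip":0,"linear":[0,0,0.7],"rot":[0,0,0]},
  {"grip":0,"linear":[0,0,0.7],"rot":[0,0,0]},
])

```text
clock: 29.95
position: [633.4, 246.4, 94.8]
ee_rot: [0.943, -0.075, 0.32, 0.048]
contact_force: [-2.7, -0.3, 3.5]
gripper_width: -0.4
grasp_force: 2.6
```

Emit:
arm_command([
  {"grip":0,"linear":[0,0,0.7],"rot":[0,0,0]},
  {"grip":0,"linear":[0,0,0.7],"rot":[0,0,0]},
])

```text
clock: 30.2
position: [633.9, 246.3, 94.2]
ee_rot: [0.943, -0.076, 0.32, 0.048]
contact_force: [-5.1, 0.3, 4.5]
gripper_width: -0.5
grasp_force: 3.5
```

```bash
python3 key2.py -.22 38 0
```

```text
30.2 [633.925 246.333  94.186] [-5.115  0.286  4.522] j [ 0.45   0.45  -0.751  1.962 -0.43  -0.924] Fn 6.745372729100212
rot [ 0.006  0.004 -0.001] key axes off (up,left,out) [ 0.099  0.319 -2.078]
0.0 [-0.182  0.433 -2.052]
```

Emit:
arm_command([
  {"grip":0,"linear":[0,0,0.7],"rot":[0,0,0]},
  {"grip":0,"linear":[0,0,0.7],"rot":[0,0,0]},
])

```text
clock: 30.45
position: [634.2, 246.3, 93.9]
ee_rot: [0.943, -0.075, 0.32, 0.048]
contact_force: [-6.7, -1.6, 6.3]
gripper_width: -0.2
grasp_force: 4.9
```

```bash
python3 key2.py -.22 38 0
```

```text
30.45 [634.155 246.289  93.919] [-6.745 -1.571  6.309] j [ 0.449  0.451 -0.75   1.965 -0.43  -0.926] Fn 8.985071929745837
rot [ 0.006  0.004 -0.001] key axes off (up,left,out) [ 0.106  0.308 -2.432]
0.0 [-0.203  0.44  -2.406]
```

Emit:
arm_command([
  {"grip":0,"linear":[0,0,0.5],"rot":[0,0,0]},
  {"grip":0,"linear":[0,0,0.5],"rot":[0,0,0]},
])

```text
clock: 30.7
position: [634.2, 246.3, 93.9]
ee_rot: [0.943, -0.075, 0.321, 0.048]
contact_force: [-9.6, -0.2, 9.4]
gripper_width: 0.1
grasp_force: 6.6
```

Emit:
arm_command([
  {"grip":0,"linear":[0,0,-5],"rot":[0,0,0]},
  {"grip":0,"linear":[0,0,-25],"rot":[0,0,0]},
  {"grip":0,"linear":[0,0,-65],"rot":[0,0,0]},
  {"grip":0,"linear":[0,0,-115],"rot":[0,0,0]},
  {"grip":0,"linear":[0,0,-160],"rot":[0,0,0]},
  {"grip":0,"linear":[0,0,-160],"rot":[0,0,0]},
  {"grip":0,"linear":[0,0,-160],"rot":[0,0,0]},
])

```text
clock: 31.58
position: [539.2, 268.5, 218.9]
ee_rot: [0.943, -0.075, 0.32, 0.049]
contact_force: [-0.6, -0.6, -0.6]
gripper_width: -0.2
grasp_force: 0.0
```

```bash
python3 st.py
python3 - <<'E'
from h import *
np.set_printoptions(precision=1,suppress=True)
P={n:imaging.get_image(n) for n in("scene","top")}
for n,p in P.items():
  for q in("knob","screw_axis","tin_a","case"): 
    l=models.tip_of(p,q); print(n,q,[np.round(x["pixel"],1) for x in l[:3]], l and q in("knob","screw_axis") and atz(p,l[0]["pixel"],245))
t=P["top"]["frame"][90:240,330:440,::-1]; s=P["scene"]["frame"][200:360,110:310,::-1]
cv2.imwrite("pics/fin.png",np.hstack([cv2.resize(t,(367,500)),cv2.resize(s,(433,500))]))
E
```

```text
31.575 [539.21 268.47 218.86] -0.1610834719995944 0.0 [-0.61 -0.56 -0.64] [ 0.21  1.22 -0.01] ang 1.428062077805813 511.6765469637674
scene knob [] []
scene screw_axis [array([196.4, 287.8])] [ 616.7 -239.4  245. ]
scene tin_a [array([304.6, 257.9]), array([208.1, 330.4]), array([250.7, 232.9])] False
scene case [array([201.2, 207.5]), array([102.9, 282.3])] False
top knob [array([443.8, 215.5])] [ 497.7 -289.7  245. ]
top screw_axis [array([402. , 149.6]), array([447.6, 216.7])] [ 613.6 -229.7  245. ]
top tin_a [array([369.4, 173.5]), array([274.6, 191. ]), array([274.4, 138.6])] False
top case [array([275.2, 251.4])] False
```

View pics/fin.png

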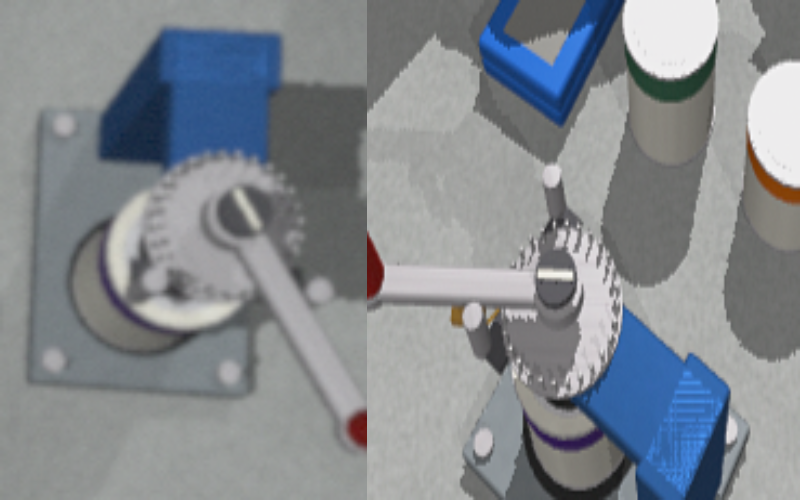

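The final views show the lever against the right pin, the screw mark parallel to it, the tin still under the foot and the bystanders unmoved. The key bottomed at about 13 N and is released.

```bash
python3 -c "
from bench import job; print(job.job_done())"
```

```text
the job is handed in; nothing more can be done
None
```

The job is handed in at about 32 s. The clamp screw went dead tight (mark still under 39 N, about 2.6 rad by estimate) and the lever is back on its right stop. The green key was then pressed until it bottomed (about 13 N, above the 8 N for fully down) and let go. Joint 4 touched its 2.05 limit (read 2.051) on the first key approach before I backed off. The other tins and the case look unmoved.

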